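# Rinse a bottle and put it up to dry

### The job

Take the amber glass bottle out of the sloping drain cradle, turn it neck-down over the rinser's nozzle and push the spring plate all the way down with its mouth, holding it there for two seconds to rinse it. Then lower it gently, neck-down, over the peg of the free drying stand until its mouth rests on the black seat, and let go so that it stays there. Leave everything else on the counter as it is.

Things in the scene. Friction and masses are not known exactly. Their poses are not given: they have to be found in the camera images.
- bottle: The amber glass bottle to handle, 160 mm long: body 54 mm in diameter from the base to 85 mm, shoulder to 105 mm, neck 32 mm in diameter from there to the mouth (look-only bead 37 mm). Neck bore 22 mm, hollow inside. 0.15 to 0.3 kg. Origin at the centre of its base; z runs from the base out through the mouth. Starts in the cradle, neck towards the robot, 40 degrees below level.
- bottle_mouth (a point): Centre of the amber bottle's mouth, on its axis 160 mm from the base.
- bottle_grip (a point): A point on the amber bottle's axis, 40 mm from the base: a good place to grip across the body. 117 mm above the counter at the start.
- cradle: Fixed steel drain cradle, base plate 170 by 90 by 6 mm. Two 10 mm rails, 28 mm apart, slope down 40 degrees along its -x axis under the bottle (not beside it) to a black stop plate, 56 mm wide, at the bottle's mouth. Origin at counter height under the middle; x points to the high end, z up.
- rinser: Fixed steel bottle rinser: 130 mm square block, 28 mm high, with an upright brass nozzle 10 mm in diameter in its middle and a black round spring plate (68 mm across, 17 mm hole) round it. Plate top 41 mm above the counter when up, 31 mm fully down; nozzle tip at 82 mm. Origin at the centre of its underside, z up.
- nozzle_tip (a point): Tip of the rinser's brass nozzle, on its axis, 82 mm above the counter.
- rinser_plate (a joint): Travel of the rinser's spring plate in m: 0 is up, 0.010 fully down (hard stop). It springs back. It takes about 2.5 N to start and 7.5 N at the bottom; the bottle's own weight counts towards this.
- free_stand: Fixed drying stand with nothing on it: a wooden disc 110 mm across and 6 mm high, a black round seat (48 mm across, top 12 mm above the counter) and an upright steel peg 14 mm in diameter, its round tip 85 mm above the counter. Origin at the centre of its underside, z up.
- free_stand_seat (a point): Centre of the free stand's seat, on the peg's axis, 12 mm above the counter: where the centre of the bottle's mouth comes to rest.
- free_stand_tip (a point): Tip of the free stand's peg, 85 mm above the counter.
- used_stand: The other drying stand, the same in shape, with a dry green bottle on it. Origin at the centre of its underside. To be left alone.
- dry_bottle: Green glass bottle of the same shape, standing neck-down on the used stand, its base (the origin) upward, 172 mm above the counter. To be left alone.
- cup: White cup, 64 mm across, 55 mm high, origin under its middle. Bystander.
- mug: Blue mug, 80 mm across, 85 mm high, origin under its middle. Bystander.
- pitcher: Steel milk jug, 76 mm across, 90 mm high, origin under its middle. Bystander.
- tamper: Dark steel coffee tamper, 58 mm across, 86 mm high, origin under its middle. Bystander.
- tin: Green jar with a steel cap, 72 mm across, 100 mm high, origin under its middle. Bystander.
- spoon: Spoon lying on the counter. Bystander.
Not all that is in view belongs to the job. Several things have the shape of the bottle; the one meant has the colours described above. What is shaped like the rinser but turquoise is not meant.

How it is judged:
By the outcome, as a careful person would: the job done as asked, in the order asked, and still so for the second after the job is handed in, with the robot touching nothing.
It also fails if it takes over 72 s, if anything falls off the work surface, if the arm or the gripper's body presses on something with over 40 N, if the wrist force passes 120 N, or if a joint passes its speed limit or range.

### The arm

A 6-joint arm with a two-finger parallel gripper is mounted at the origin on the work surface. World frame = base frame: x ahead of the robot, y to its left, z up, the work surface at z = 0. Lengths are in m, angles in degrees, forces in N, time in s.
With the tool pointing down it reaches from about 0.35 to 0.875 m from the base axis. Payload 4.2 kg.
Tool frame: the origin (TCP) lies between the finger pads; the fingertips stand 25 mm ahead of it and the grasp point (between the pads) lies 6 mm ahead of it (r.tips_ahead is the distance from the TCP to the fingertips, in m); z points along the fingers, y is the direction in which the jaws open and shut (so a half turn about z gives the same grasp; the last joint's range is limited). The gripper opens to 87 mm and grips with 3 to 60 N. Pads are 19 mm wide; open, the fingers measure 117 mm over their backs; the gripper's body (75 mm by 190 mm) begins 51 mm behind the grasp point.
Start: joints at [-61.444, 22.042, 0.453, 0, -68.411, -14.817], TCP at [0.148, -0.607, 0.248] pointing down, gripper open.
Joint ranges: [-179.83, 179.83], [-69.29, 118.12], [-61.27, 80.66], [-181.25, 117.63], [-171.15, -9.14], [-177.46, 177.46]. Speed limits (degrees/s): [159.86, 159.86, 180, 180, 180, 180].

### API

Orientations are given as a 3x3 rotation matrix whose columns are the frame's x, y, z axes.
In Python, from station import r, vision, finish_job gives the robot as it stands.
- The arm moves only by the shell command python3 -m jog 'ROWS'. ROWS is a JSON object of lists of equal length, an entry for each row: "rot": the turn, a rotation vector about the world's x, y, z in degrees, a list of three; "delta_pos": the shift along the world's x, y, z in mm, a list of three; "grip": the opening in per cent of the stroke, from 0 (shut) to 100 (fully open). A call has 1 to 10 rows; each row shifts and turns the commanded pose from where the row before left it; what a row does not reach is not made up. A row lasts 1/12 s, in which the tool goes at most 41.7 mm and 7.16 degrees, less where a joint would pass 70% of its speed; a pose out of reach is approached as far as the arm can. A call with a gripper value outside its range is refused whole. The fingers move at their own pace and stop on an object; the grip force is fixed at half the most. Time passes only in rows, so rows that do not move let the fingers close. It gives the time, the measured TCP pose, the force and the opening at its end, in the units of the state.
- r.sense(): the state, without advancing time (a new reading comes with each control period).
- vision.capture(name): name is "scene" or "side" or "wrist"; returns a dict with "frame" (384x512x3 uint8, red, green, blue), "K" (3x3 intrinsics, pixels), "xyz" and "orientation" of the camera in the world. Camera axes: x right, y up, looking along -z (the intrinsics and any distortion apply to the point x, -y, -z); pixel columns grow to the right and rows downward; lengths in m; the calibration is good to about 2 mm. A picture is of the moment at which its call begins. There is no depth.
- finish_job(): hands the job in, once; it reports no verdict.
The state is a dict: "time_s": time; "joints": joint angles; "joint_velocities": joint speeds; "effort": joint torques, N m; "tcp_pos": TCP position; "ee_rot": TCP orientation; "wrist_force": force on the tool from outside, world axes, zero at the start; "moment": the same for the moment, N m; "gripper_width": opening from 0.0 (shut) to 1.0 (fully open).
Only numpy, scipy, OpenCV 4.12 (cv2) and the standard library are available. Lean on these libraries where they do the work, as an engineer would, in place of code of your own. Each camera call takes 0.05 s, during which the arm holds its last target. There are 200 camera calls.

## Working session

There is one attempt and no reset: what is moved stays moved. The work goes in short steps, Python scripts to look and compute and a shell command to move; the robot and the scene stay as the last step left them, time stands still between calls to the robot, and variables do not carry over. Pictures are saved under pics/ and viewed, about 8 in all and at most 12, crops included, and the job is handed in when it is done.

```bash
ls; mkdir -p pics; cat > h.py <<'E'
import numpy as np, cv2
from station import r, vision
def cap(n):
    c=vision.capture(n); return c
def ray(c,u,v):
    K=np.array(c["K"]); d=np.linalg.inv(K)@[u,v,1.]; d=np.array(c["orientation"])@[d[0],-d[1],-d[2]]
    return np.array(c["xyz"]),d/np.linalg.norm(d)
def onz(c,u,v,z):
    o,d=ray(c,u,v); return o+d*(z-o[2])/d[2]
def tri(c1,p1,c2,p2):
    o1,d1=ray(c1,*p1);o2,d2=ray(c2,*p2)
    s=np.linalg.lstsq(np.c_[d1,-d2],o2-o1,rcond=None)[0]
    a=o1+s[0]*d1;b=o2+s[1]*d2; return (a+b)/2,np.linalg.norm(a-b)*1000
def proj(c,p):
    q=np.array(c["orientation"]).T@(np.array(p)-c["xyz"]); q=np.array(c["K"])@[q[0],-q[1],-q[2]]; return q[:2]/q[2]
E
python3 - <<'E'
from h import *
import pickle
np.set_printoptions(precision=3,suppress=True)
a=cap("scene");b=cap("side")
pickle.dump((a,b),open("c.pkl","wb"))
for n,c in (("scene",a),("side",b)):
    cv2.imwrite(f"pics/{n}.png",cv2.resize(c["frame"][...,::-1],(800,600),interpolation=cv2.INTER_CUBIC)); print(n,c["xyz"],c["K"],c["orientation"],[k for k in c])
print(r.sense())
E
```

```text
pics
scene [ 1.164 -0.247  1.233] [[376.134   0.    266.089]
 [  0.    376.134 193.294]
 [  0.      0.      1.   ]] [[ 0.382 -0.792  0.476]
 [ 0.924  0.319 -0.21 ]
 [ 0.014  0.52   0.854]] ['frame', 'K', 'xyz', 'orientation']
side [-0.15   0.694  0.656] [[356.22    0.    255.569]
 [  0.    356.22  187.756]
 [  0.      0.      1.   ]] [[-0.699  0.33  -0.635]
 [-0.715 -0.345  0.608]
 [-0.018  0.879  0.477]] ['frame', 'K', 'xyz', 'orientation']
{'time_s': 0.1, 'joints': array([-61.444,  22.086,   0.388,  -0.024, -68.411, -14.818]), 'joint_velocities': array([-0.015, -0.028,  0.137,  0.172, -0.064,  0.015]), 'effort': array([ -0.   , -39.169,  18.793,   4.232,   0.013,  -0.   ]), 'tcp_pos': array([ 0.148, -0.607,  0.247]), 'ee_rot': array([[-0.971, -0.237, -0.001],
       [-0.237,  0.971,  0.002],
       [ 0.   ,  0.002, -1.   ]]), 'wrist_force': array([ 0.431, -0.552, -0.028]), 'moment': array([ 0.002, -0.014, -0.023]), 'gripper_width': 1.0044830206867401}
```

View pics/scene.png

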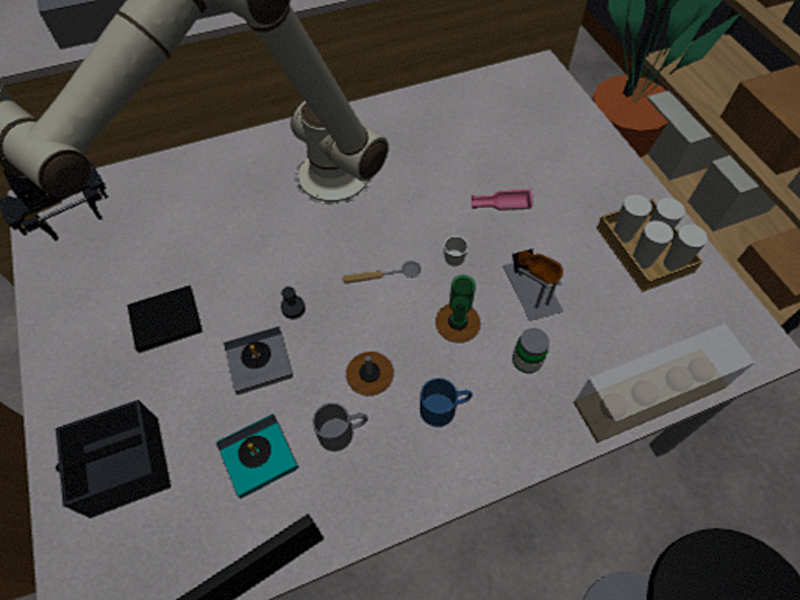

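View pics/side.png

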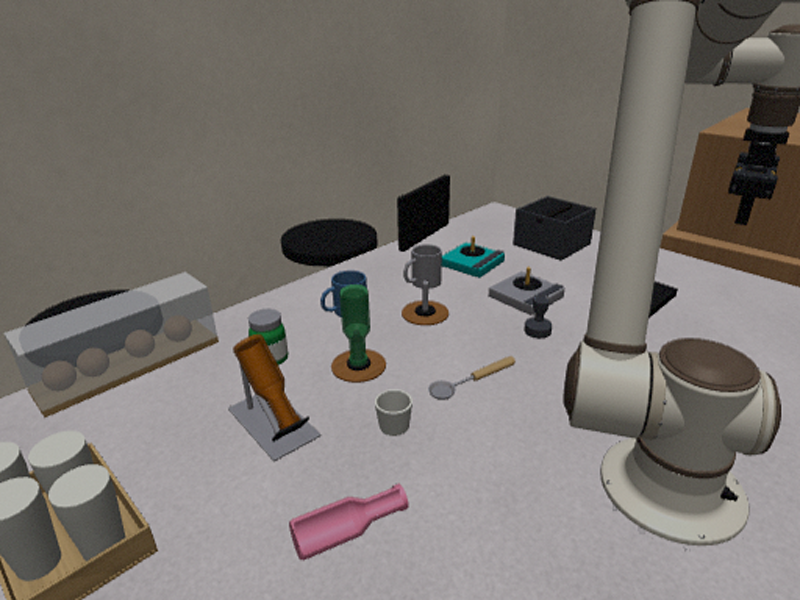

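The look-alikes in the 800x600 scene view are:
- **Bottles:** amber in the cradle (538,268), green on its stand (461,300), pink lying down (502,200). Amber is the one meant.
- **Rinsers:** grey steel (257,358) and turquoise (257,452). Grey is the one meant.
- **Stands:** the free one is at (369,372), the used one at (458,322).

I'll confirm these in one enlarged montage.

```bash
python3 - <<'E'
from h import *
import pickle
a,b=pickle.load(open("c.pkl","rb"))
S=1.5625
L=[]
for c,pts in ((a,[(538,275),(257,355),(369,370)]),(b,[(270,390),(528,285),(425,300)])):
    row=[]
    for u,v in pts:
        x,y=int(u/S)-32,int(v/S)-32; print(x,y)
        im=cv2.resize(c["frame"][y:y+65,x:x+65,::-1],(260,260),interpolation=cv2.INTER_CUBIC)
        row.append(cv2.convertScaleAbs(im,alpha=1.5))
    L.append(np.hstack(row))
cv2.imwrite("pics/m.png",np.vstack(L))
# amber mask
for n,c in (("scene",a),("side",b)):
    h=cv2.cvtColor(c["frame"],cv2.COLOR_RGB2HSV)
    m=cv2.inRange(h,(5,170,40),(18,255,255))
    nn,l,s,ce=cv2.connectedComponentsWithStats(m)
    for i in range(1,nn):
        if s[i,4]>25:
            p=np.argwhere(l==i)[:,::-1].astype(np.float32)
            mu,ev,_=cv2.PCACompute2(p,None); t=(p-mu)@ev[0]; w=(p-mu)@ev[1]
            print(n,s[i],mu,ev[0],t.min(),t.max(),w.min(),w.max())
E
```

```text
312 144
132 195
204 204
140 217
305 150
240 160
scene [ 380   49   47   50 1111] [[403.045     71.126915]] [0.7073443  0.70686924] -25.578821 25.33144 -25.512848 14.798177
scene [332 161  28  20 281] [[346.2669  170.66548]] [0.8611786 0.5083025] -16.338163 13.32414 -7.5956874 6.296573
scene [279 195  28  24 317] [[292.1956  207.88644]] [0.98449224 0.17542867] -13.848176 13.785687 -11.775149 9.991029
scene [222 225  29  28 431] [[236.35034 239.36426]] [ 0.9783004 -0.2071918] -14.58505 14.464896 -13.975614 12.346622
side [ 150  215   42   60 1010] [[169.83366 241.32971]] [0.46287462 0.8864238 ] -27.891037 33.862087 -10.337027 10.0597515
```

View pics/m.png

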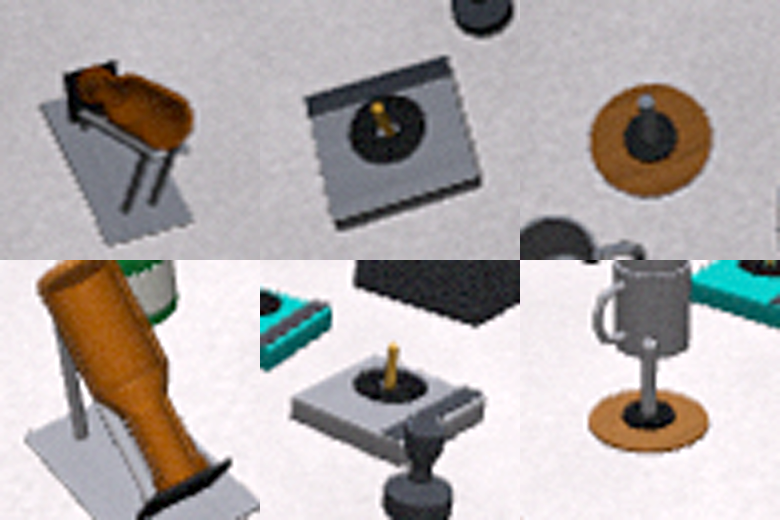

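The montage confirms the amber bottle, neck down against the black stop, the grey rinser with its brass nozzle, and the bare peg. Next I'll triangulate.

```bash
python3 - <<'E'
from h import *
import pickle
np.set_printoptions(precision=4,suppress=True)
a,b=pickle.load(open("c.pkl","rb"))
print("nozzle",tri(a,(161.5,220.75),b,(338.25,171.25)))
print("peg",tri(a,(235.75,229.25),b,(272.5,180.5)))
C=[onz(a,u,v,.006) for u,v in ((321.5,170.25),(339.5,205.25),(360.25,199))]
print(C,np.linalg.norm(C[1]-C[0]),np.linalg.norm(C[2]-C[1]))
x=C[1]-C[0];x/=np.linalg.norm(x);cen=(C[0]+C[2])/2;print("x",x,np.degrees(np.arctan2(x[1],x[0])),"cen",cen)
# base centre in side, mouth
print("base(side)",onz(b,159,221.5,.117+.04*np.sin(np.radians(40))))
print("mouth",onz(b,186,274.5,.117-.12*np.sin(np.radians(40))))
# side plane intersection: grip at .117 along side mask axis
m=np.array([159,221.5]);n=np.array([186,274.5])
for t in (.2,.25,.3): print(t,onz(b,*(m+t*(n-m)),.117))
print("amber base far edge scene", onz(a,312+150/4,144+108/4,.14))
# rinser corners top z=.028, scene
R=[onz(a,132+(u-260)/4,195+v/4,.028) for u,v in ((307,98),(448,57),(481,182),(336,222))]
print(R,np.mean(R,0)); 
u=np.array([130,0])
f=[(369,372)]
print("disc centre z6",onz(a,236.35,239.4,.006),"side mug etc")
for nme,p in (("cup",(456,262)),("dry base",(463,283)),("mug",(438,415)),("pitcher",(333,440)),("tamper",(292,312)),("tin",(530,360))): print(nme,onz(a,p[0]/1.5625,p[1]/1.5625,0.17 if nme[0]=='d' else 0))
E
```

```text
nozzle (array([ 0.4884, -0.3383,  0.0799]), np.float64(2.1377841936073394))
peg (array([ 0.6127, -0.1157,  0.0802]), np.float64(6.229007522570518))
[array([0.4634, 0.2999, 0.006 ]), array([0.6319, 0.2904, 0.006 ]), array([0.6374, 0.3767, 0.006 ])] 0.16884421720699094 0.08651948334977504
x [ 0.9984 -0.0564  0.    ] -3.2311856730309176 cen [0.5504 0.3383 0.006 ]
base(side) [0.583  0.341  0.1427]
mouth [0.4693 0.3491 0.0399]
0.2 [0.5658 0.3397 0.117 ]
0.25 [0.5531 0.3435 0.117 ]
0.3 [0.5407 0.3473 0.117 ]
amber base far edge scene [0.5799 0.331  0.14  ]
[array([ 0.4304, -0.3991,  0.028 ]), array([ 0.4369, -0.2712,  0.028 ]), array([ 0.5676, -0.2782,  0.028 ]), array([ 0.5571, -0.403 ,  0.028 ])] [ 0.498  -0.3379  0.028 ]
disc centre z6 [ 0.6179 -0.1166  0.006 ] side mug etc
cup [0.4043 0.1976 0.    ]
dry base [0.5653 0.1274 0.17  ]
mug [ 0.7641 -0.0097  0.    ]
pitcher [ 0.7308 -0.2409  0.    ]
tamper [ 0.391 -0.233  0.   ]
tin [0.7219 0.242  0.    ]
```

Checks: the nozzle tip came out at z=80 mm (should be 82), the peg tip at 80 mm (should be 85), and the plate edges at 169 x 87 mm (170 x 90), so that's good enough to set out. I'll grip about 35 mm from the base with the tool leaning 35° back toward the base end, so that it leans only 15° once the bottle is upright. First move: lift and cross over.

```bash
python3 -m jog '{"delta_pos":[[0,0,35],[0,0,35],[0,0,35],[18,35,0],[18,35,0],[18,35,0],[18,35,0],[18,35,0],[18,35,0],[18,35,0]],"rot":[[0,0,0],[0,0,0],[0,0,0],[0,0,-2.4],[0,0,-2.4],[0,0,-2.4],[0,0,-2.4],[0,0,-2.4],[0,0,-2.4],[0,0,-2.5]],"grip":[100,100,100,100,100,100,100,100,100,100]}'
python3 -m jog '{"delta_pos":[[18,35,0],[18,35,0],[18,35,0],[18,35,0],[18,35,0],[18,35,0],[18,35,0],[18,35,0],[18,35,0],[18,35,0]],"rot":[[0,0,0],[0,0,0],[0,0,0],[0,0,0],[0,0,0],[0.28,5,0],[0.28,5,0],[0.28,5,0],[0.28,5,0],[0.28,5,0]],"grip":[100,100,100,100,100,100,100,100,100,100]}'
python3 -m jog '{"delta_pos":[[18,35,0],[18,35,0],[18,35,0],[18,35,0],[18,35,0],[18,35,0],[18,35,0],[18,35,0],[18,35,0],[18,35,0]],"rot":[[0.28,5,0],[0.28,5,0],[0,0,0],[0,0,0],[0,0,0],[0,0,0],[0,0,0],[0,0,0],[0,0,0],[0,0,0]],"grip":[100,100,100,100,100,100,100,100,100,100]}'
python3 -m jog '{"delta_pos":[[0,0,0],[0,0,0]],"rot":[[0,0,0],[0,0,0]],"grip":[100,100]}'
python3 -c "from h import *;print(r.sense())"
```

```text
time_s: 0.93
tcp_pos: [0.2746, -0.3602, 0.3522]
ee_rot: [[-0.998, 0.058, -0.0], [0.058, 0.998, 0.001], [0.0, 0.001, -1.0]]
wrist_force: [1.3, 0.2, 0.7]
gripper_width: 0.997
time_s: 1.77
tcp_pos: [0.4548, -0.01, 0.3528]
ee_rot: [[-0.903, 0.054, -0.426], [0.049, 0.999, 0.023], [0.427, -0.0, -0.904]]
wrist_force: [0.8, -0.2, 0.5]
gripper_width: 1.001
time_s: 2.6
tcp_pos: [0.6346, 0.3395, 0.3522]
ee_rot: [[-0.817, 0.055, -0.574], [0.045, 0.998, 0.031], [0.575, -0.0, -0.818]]
wrist_force: [1.5, 0.5, 0.5]
gripper_width: 1.0
time_s: 2.77
tcp_pos: [0.6354, 0.3408, 0.3461]
ee_rot: [[-0.814, 0.053, -0.579], [0.045, 0.999, 0.028], [0.58, -0.003, -0.815]]
wrist_force: [0.5, -0.3, -0.7]
gripper_width: 0.999
{'time_s': 2.7667, 'joints': array([  32.11400187,   49.21139233,   65.07941575,  -26.90214715,
       -132.85399205, -138.93872539]), 'joint_velocities': array([-1.95555097, -5.85201995, -3.71843538,  1.91846883, -0.50577035,
        0.29911229]), 'effort': array([  1.19469367, -59.70806122,  20.01941621,   3.00247103,
        -0.82126843,  -0.06668696]), 'tcp_pos': array([0.63542796, 0.3407958 , 0.34607566]), 'ee_rot': array([[-0.81359106,  0.05266325, -0.57904764],
       [ 0.04457775,  0.99860818,  0.02818748],
       [ 0.57972615, -0.00287956, -0.81480629]]), 'wrist_force': array([ 0.47104744, -0.28509825, -0.68579398]), 'moment': array([-0.12714722, -1.23986352,  0.07657738]), 'gripper_width': 0.9990469495683416}
```

```bash
python3 -m jog '{"delta_pos":[[0,0,-35],[0,0,-35],[0,0,-30],[0,0,0],[0,0,0]],"rot":[[0,0,0],[0,0,0],[0,0,0],[0,0,0],[0,0,0]],"grip":[100,100,100,100,100]}'
python3 - <<'E'
from h import *
import pickle
w=cap("wrist"); b=cap("side");pickle.dump((w,b),open("w.pkl","wb"))
np.set_printoptions(precision=4,suppress=True)
print(w["xyz"])
im=cv2.convertScaleAbs(w["frame"][...,::-1],alpha=1.3).copy()
base=np.array([.5836,.341,.1427]);a=np.array([-.7648,.0432,-.6428])
for k in (0,.04,.085,.16):
    p=proj(w,base+k*a);print(k,p);cv2.drawMarker(im,tuple(int(x) for x in p),(255,0,0),0,12)
h=cv2.cvtColor(w["frame"],cv2.COLOR_RGB2HSV);m=cv2.inRange(h,(3,150,30),(20,255,255))
n,l,s,c=cv2.connectedComponentsWithStats(m);i=1+np.argmax(s[1:,4]);print(s[i],c[i])
cv2.imwrite("pics/w1.png",im)
E
```

```text
time_s: 3.18
tcp_pos: [0.6337, 0.3364, 0.2522]
ee_rot: [[-0.815, 0.056, -0.576], [0.047, 0.998, 0.03], [0.577, -0.003, -0.817]]
wrist_force: [0.5, -0.5, 0.5]
gripper_width: 1.0
[0.6569 0.337  0.4036]
0 [258.5015 211.122 ]
0.04 [258.5194 189.6334]
0.085 [258.5353 170.6627]
0.16 [258.5549 147.12  ]
[ 229  148   54   88 3536] [255.9873 197.3493]
```

View pics/w1.png

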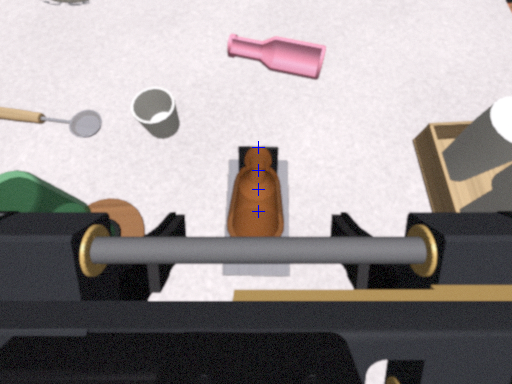

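The wrist view agrees with the estimate to about 2 px: the bottle axis is at column 256–258, midway between the fingers. I'll approach along the tool axis.

```bash
python3 -m jog '{"delta_pos":[[14,-1,0],[-21,0.5,-30],[-21,0.5,-30],[-21,0.5,-30],[-12,0,-17],[-11,0,-17],[0,0,0],[0,0,0],[0,0,0]],"rot":[[0,0,0],[0,0,0],[0,0,0],[0,0,0],[0,0,0],[0,0,0],[0,0,0],[0,0,0],[0,0,0]],"grip":[100,100,100,100,100,100,100,100,100]}'
python3 - <<'E'
from h import *
w=cap("side");print(proj(w,[.557,.341,.12]))
cv2.imwrite("pics/s2.png",cv2.resize(cv2.convertScaleAbs(w["frame"][170:300,100:270,::-1],alpha=1.2),None,fx=4,fy=4,interpolation=cv2.INTER_CUBIC))
E
```

```text
time_s: 4.03
tcp_pos: [0.5645, 0.3389, 0.1316]
ee_rot: [[-0.821, 0.055, -0.569], [0.043, 0.998, 0.034], [0.57, 0.003, -0.822]]
wrist_force: [0.5, -0.1, 0.2]
gripper_width: 1.001
[165.62035377 232.76477693]
```

View pics/s2.png

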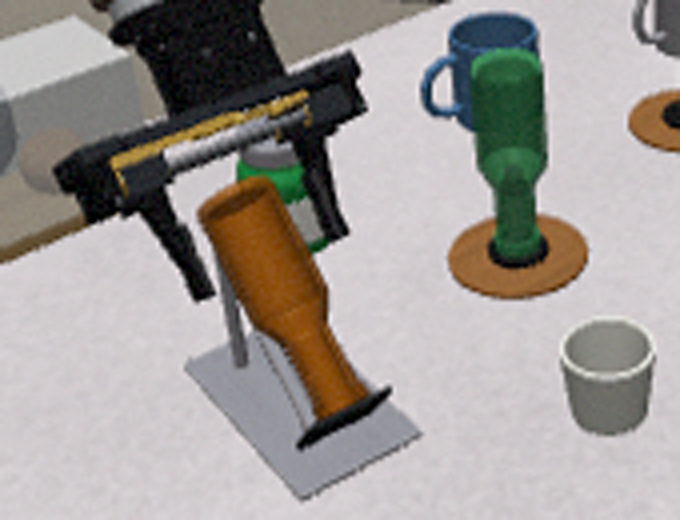

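The fingers straddle the body, with the tip midpoint on the axis about 35 mm from the base. I'll advance 4 mm and close.

```bash
python3 -m jog '{"delta_pos":[[-2,0,-3],[0,0,0],[0,0,0],[0,0,0],[0,0,0],[0,0,0],[0,0,0],[0,0,0],[0,0,0],[0,0,0]],"rot":[[0,0,0],[0,0,0],[0,0,0],[0,0,0],[0,0,0],[0,0,0],[0,0,0],[0,0,0],[0,0,0],[0,0,0]],"grip":[100,0,0,0,0,0,0,0,0,0]}'
python3 -m jog '{"delta_pos":[[0,0,0],[0,0,0],[0,0,0],[0,0,0],[0,0,0]],"rot":[[0,0,0],[0,0,0],[0,0,0],[0,0,0],[0,0,0]],"grip":[0,0,0,0,0]}'
```

```text
time_s: 4.92
tcp_pos: [0.5605, 0.3383, 0.1255]
ee_rot: [[-0.817, 0.055, -0.573], [0.045, 0.998, 0.032], [0.574, 0.0, -0.819]]
wrist_force: [0.3, -0.5, -1.1]
gripper_width: 0.617
time_s: 5.33
tcp_pos: [0.5605, 0.3384, 0.1255]
ee_rot: [[-0.817, 0.055, -0.573], [0.045, 0.998, 0.032], [0.574, 0.0, -0.819]]
wrist_force: [0.6, -1.0, 0.7]
gripper_width: 0.618
```

Gripped: 0.618 × 87 = 54 mm. Lifting.

```bash
python3 -m jog '{"delta_pos":[[0,0,6],[0,0,12],[0,0,20],[0,0,32],[0,0,32],[0,0,32],[0,0,32],[0,0,32],[0,0,32],[0,0,20]],"rot":[[0,0,0],[0,0,0],[0,0,0],[0,0,0],[0,0,0],[0,0,0],[0,0,0],[0,0,0],[0,0,0],[0,0,0]],"grip":[0,0,0,0,0,0,0,0,0,0]}'
python3 -m jog '{"delta_pos":[[0,0,0],[0,0,0],[0,0,0],[0,0,0],[0,0,0],[0,0,0],[0,0,0],[0,0,0],[0,0,0],[0,0,0]],"rot":[[-0.28,-5,0],[-0.28,-5,0],[-0.28,-5,0],[-0.28,-5,0],[-0.28,-5,0],[-0.28,-5,0],[-0.28,-5,0],[-0.28,-5,0],[-0.28,-5,0],[-0.28,-5,0]],"grip":[0,0,0,0,0,0,0,0,0,0]}'
python3 -m jog '{"delta_pos":[[0,0,0],[0,0,0],[0,0,0]],"rot":[[0,0,0],[0,0,0],[0,0,0]],"grip":[0,0,0]}'
python3 - <<'E'
from h import *
import pickle
w=cap("side");b=cap("scene");pickle.dump((w,b),open("u.pkl","wb"))
s=r.sense();print(s["joints"],s["tcp_pos"])
t=np.array(s["tcp_pos"])
for c in (w,b):
    print(proj(c,t))
    h=cv2.cvtColor(c["frame"],cv2.COLOR_RGB2HSV);m=cv2.inRange(h,(3,150,30),(20,255,255))
    n,l,st,ce=cv2.connectedComponentsWithStats(m);print([ (x,y) for x,y in zip(st[1:].tolist(),ce[1:].tolist()) if x[4]>150])
im=np.hstack([cv2.resize(cv2.convertScaleAbs(c["frame"][...,::-1][v-75:v+75,u-50:u+50],alpha=1.2),(400,600),interpolation=cv2.INTER_CUBIC) for c in (w,b) for u,v in [np.maximum((proj(c,t-[0,0,.05])).astype(int),[50,75])]])
print([np.maximum((proj(c,t-[0,0,.05])).astype(int),[50,75]) for c in (w,b)])
cv2.imwrite("pics/u.png",im)
E
```

```text
time_s: 6.17
tcp_pos: [0.5604, 0.338, 0.3808]
ee_rot: [[-0.821, 0.055, -0.569], [0.043, 0.998, 0.034], [0.57, 0.003, -0.822]]
wrist_force: [0.1, -0.1, -1.5]
gripper_width: 0.616
time_s: 7.0
tcp_pos: [0.5596, 0.3383, 0.377]
ee_rot: [[-0.963, 0.055, 0.263], [0.054, 0.998, -0.013], [-0.263, 0.001, -0.965]]
wrist_force: [0.6, 0.1, -2.3]
gripper_width: 0.617
time_s: 7.25
tcp_pos: [0.5606, 0.3387, 0.3768]
ee_rot: [[-0.964, 0.056, 0.259], [0.054, 0.998, -0.013], [-0.259, 0.002, -0.966]]
wrist_force: [0.4, -0.1, -2.6]
gripper_width: 0.621
[  50.17450836   16.05210436    3.76405265   12.82310756  -69.03147167
 -147.10870743] [0.56139025 0.3388251  0.37652509]
[149.60296257 138.06759031]
[([139, 124, 24, 63, 1015], [151.3793103448276, 153.3320197044335]), ([258, 193, 29, 15, 246], [271.8373983739837, 200.9959349593496]), ([213, 225, 34, 19, 365], [229.17808219178082, 235.3123287671233])]
[364.67289859 121.05285178]
[([386, 49, 42, 51, 1182], [405.6015228426396, 72.51184433164129]), ([462, 55, 50, 56, 856], [488.2628504672897, 84.07943925233644]), ([356, 110, 23, 30, 358], [366.7849162011173, 123.7877094972067]), ([473, 159, 39, 39, 315], [491.5015873015873, 179.03174603174602]), ([279, 195, 28, 24, 359], [292.1922005571031, 207.88022284122562]), ([222, 225, 29, 28, 471], [236.14225053078556, 239.34819532908705]), ([0, 259, 22, 125, 1264], [8.712025316455696, 327.1732594936709])]
[array([153, 158]), array([360, 131])]
```

View pics/u.png

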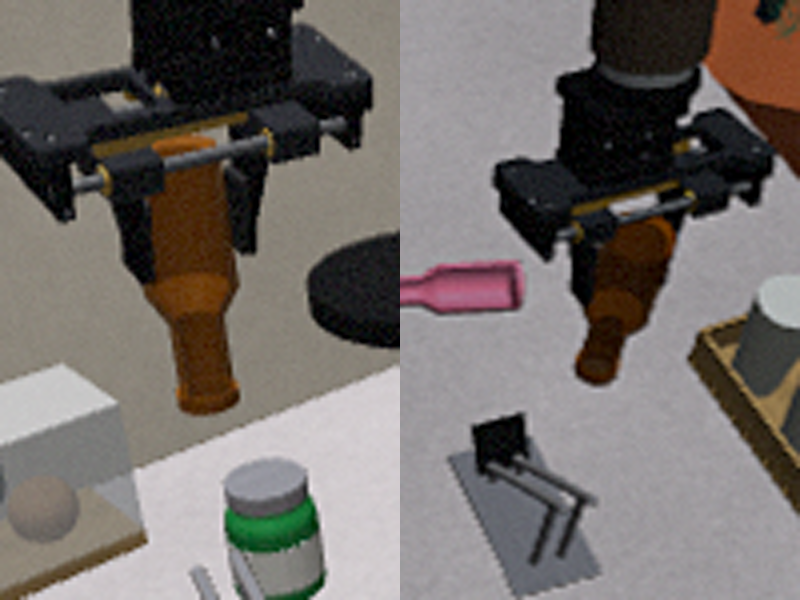

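```bash
python3 - <<'E'
from h import *
import pickle
np.set_printoptions(precision=4,suppress=True)
w,b=pickle.load(open("u.pkl","rb"))
m=tri(w,(155.5,183.5),b,(358.75,148.5));s=tri(w,(150.5,154.25),b,(363.75,135.5));print(m,s)
t=np.array([.5606,.3387,.3768])
print("mouth-TCP",m[0]-t)
# expected mouth if vertical
z=np.array([.261,-.013,-.966])
for c,nm in ((w,"side"),(b,"scene")):
    print(nm,[proj(c,t+.006*z+[0,0,-d]) for d in (.12,.125)])
    # mask row midpoints in the neck
    h=cv2.cvtColor(c["frame"],cv2.COLOR_RGB2HSV);k=cv2.inRange(h,(3,150,20),(20,255,255))
    u0,v0=(151,153) if nm=="side" else (366,124)
    for v in range(v0-25,v0+35,4):
        x=[u for u in range(u0-16,u0+17) if k[v,u]]
        if x: print(v,min(x),max(x),end=" | ")
    print()
E
```

```text
(array([0.5738, 0.3395, 0.257 ]), np.float64(4.106846765905531)) (array([0.5798, 0.3357, 0.3309]), np.float64(2.6849964113571394))
mouth-TCP [ 0.0132  0.0008 -0.1198]
side [array([157.8185, 187.083 ]), array([158.1257, 188.8987])]
128 144 159 | 132 139 159 | 136 141 159 | 140 141 160 | 144 141 161 | 148 141 161 | 152 142 161 | 156 139 159 | 160 143 158 | 164 146 158 | 168 146 159 | 172 147 159 | 176 148 160 | 180 147 161 | 184 148 160 | 
scene [array([355.7302, 147.1216]), array([355.4031, 148.0604])]
103 371 375 | 111 353 377 | 115 354 378 | 119 359 377 | 123 359 375 | 127 359 374 | 131 357 372 | 135 357 371 | 139 357 366 | 143 356 364 | 147 354 363 | 151 358 360 |
```

```bash
for i in 1 2; do :; done; python3 -m jog '{"delta_pos":[[-4,-36,0],[-4,-36,0],[-4,-36,0],[-4,-36,0],[-4,-36,0],[-4,-36,0],[-4,-36,0],[-4,-36,0],[-4,-36,0],[-4,-36,0]],"rot":[[0,0,0],[0,0,0],[0,0,0],[0,0,0],[0,0,0],[0,0,0],[0,0,0],[0,0,0],[0,0,0],[0,0,0]],"grip":[0,0,0,0,0,0,0,0,0,0]}'
python3 -m jog '{"delta_pos":[[-4,-36,0],[-4,-36,0],[-4,-36,0],[-4,-36,0],[-4,-36,0],[-4,-36,0],[-4,-36,-10],[-4,-36,-20],[0,-20,-30],[0,0,0]],"rot":[[0,0,0],[0,0,0],[0,0,0],[0,0,0],[0,0,0],[0,0,0],[0,0,0],[0,0,0],[0,0,0],[0,0,0]],"grip":[0,0,0,0,0,0,0,0,0,0]}'
```

```text
time_s: 8.18
tcp_pos: [0.5208, -0.0234, 0.3765]
ee_rot: [[-0.964, 0.056, 0.26], [0.054, 0.998, -0.014], [-0.26, 0.001, -0.966]]
wrist_force: [-0.1, -0.1, -2.3]
gripper_width: 0.617
time_s: 9.02
tcp_pos: [0.4863, -0.3325, 0.3086]
ee_rot: [[-0.967, 0.062, 0.249], [0.061, 0.998, -0.01], [-0.249, 0.006, -0.969]]
wrist_force: [-0.5, 1.5, -5.2]
gripper_width: 0.616
```

```bash
python3 -m jog '{"delta_pos":[[0,0,-30],[0,0,-30],[0,0,-5],[0,0,0],[0,0,0],[0,0,0]],"rot":[[0,0,0],[0,0,0],[0,0,0],[0,0,0],[0,0,0],[0,0,0]],"grip":[0,0,0,0,0,0]}'
python3 - <<'E'
from h import *
import pickle
w,b,c=cap("side"),cap("scene"),cap("wrist");pickle.dump((w,b,c),open("v.pkl","wb"))
s=r.sense();t=np.array(s["tcp_pos"]);print(s["joints"],t)
L=[]
for k in (w,b):
    u,v=proj(k,t-[0,0,.06]).astype(int); x,y=u-25,v-38; print(x,y)
    L.append(cv2.resize(cv2.convertScaleAbs(k["frame"][y:y+75,x:x+50,::-1],alpha=1.4),(400,600),interpolation=cv2.INTER_CUBIC))
cv2.imwrite("pics/v.png",np.hstack(L));cv2.imwrite("pics/vw.png",c["frame"][...,::-1])
E
```

```text
time_s: 9.52
tcp_pos: [0.49, -0.3303, 0.2534]
ee_rot: [[-0.963, 0.054, 0.263], [0.052, 0.999, -0.017], [-0.263, -0.003, -0.965]]
wrist_force: [0.8, 0.3, -2.4]
gripper_width: 0.616
[-20.51973527  12.78462792 -11.42007816  -5.6553054  -51.36602721
 -69.63257213] [ 0.48928464 -0.32978962  0.25258793]
314 105
130 165
```

View pics/v.png

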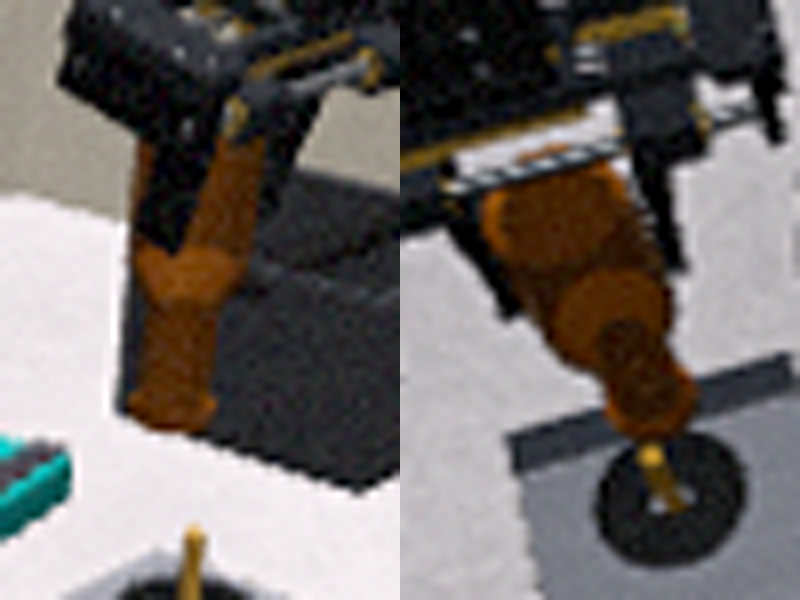

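```bash
python3 - <<'E'
from h import *
import pickle
np.set_printoptions(precision=4,suppress=True)
w,b,c=pickle.load(open("v.pkl","rb"))
S=lambda u,v:(u/8+314-.45,v/8+105-.45)
B=lambda u,v:((u-400)/8+130-.45,v/8+165-.45)
iS=lambda p:((p[0]+.45-314)*8,(p[1]+.45-105)*8)
iB=lambda p:((p[0]+.45-130)*8+400,(p[1]+.45-165)*8)
m=tri(w,S(172,417),b,B(650,402));n=tri(w,S(195,528),b,B(651,452));print("mouth",m,"nozzle",n,"rel",(n[0]-m[0])*1000)
t=np.array([.4893,-.330,.2528])
for off in ([.002,0,0],[.006,0,0],[.012,0,0]):
    for d in (-.04,.02,.07,.12):
        p=t+np.array(off)-[0,0,d-.0]
        print(off[0],d,"side",np.round(iS(proj(w,p))),"scene",np.round(iB(proj(b,p))))
# edges of amber, side, by row ; colour segmentation
h=cv2.cvtColor(w["frame"],cv2.COLOR_RGB2HSV);k=cv2.inRange(h,(3,130,20),(20,255,255))
for v in range(122,160,2):
    x=np.flatnonzero(k[v,326:350]); 
    if len(x): print((v+.45-105)*8,(x.min()+326-314)*8,(x.max()+1+326-314)*8,end=" | ")
E
```

```text
mouth (array([ 0.501 , -0.3296,  0.1375]), np.float64(0.38692439356831937)) nozzle (array([ 0.4904, -0.3398,  0.0818]), np.float64(0.9691324348742564)) rel [-10.5964 -10.2446 -55.7499]
0.002 -0.04 side [225.  84.] scene [548. 182.]
0.002 0.02 side [211. 220.] scene [587. 265.]
0.002 0.07 side [201. 328.] scene [618. 329.]
0.002 0.12 side [190. 432.] scene [646. 389.]
0.006 -0.04 side [217.  82.] scene [550. 190.]
0.006 0.02 side [204. 218.] scene [590. 273.]
0.006 0.07 side [193. 326.] scene [620. 337.]
0.006 0.12 side [183. 430.] scene [649. 397.]
0.012 -0.04 side [205.  79.] scene [554. 203.]
0.012 0.02 side [192. 214.] scene [594. 286.]
0.012 0.07 side [181. 322.] scene [624. 349.]
0.012 0.12 side [172. 426.] scene [652. 409.]
139.60000000000002 216 264 | 155.60000000000002 136 264 | 171.60000000000002 136 264 | 187.5999999999999 136 256 | 203.5999999999999 200 256 | 219.5999999999999 192 256 | 235.5999999999999 136 256 | 251.5999999999999 136 248 | 267.5999999999999 136 248 | 283.5999999999999 136 248 | 299.5999999999999 144 224 | 315.5999999999999 144 216 | 331.5999999999999 144 216 | 347.5999999999999 144 216 | 363.5999999999999 144 216 | 379.5999999999999 136 208 | 395.5999999999999 128 208 | 411.5999999999999 128 216 | 427.5999999999999 152 208 |
```

View pics/vw.png

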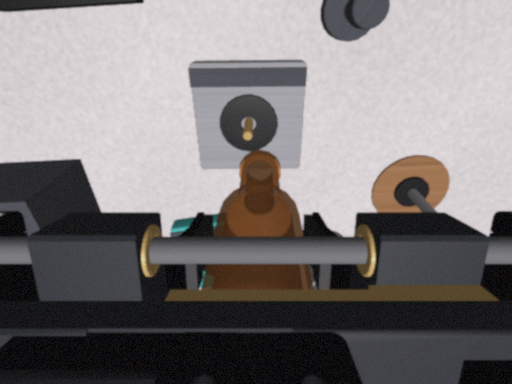

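The wrist view shows the mouth at (261,165) and the nozzle tip at (248,136), which agrees with the two-camera offset of (-10.5, -10) mm. The bottle axis matches a vertical line in both outer views, and the nozzle tip measured z=81.8 mm. I'll shift, lower to just above the tip, and re-check.

```bash
python3 -m jog '{"delta_pos":[[-10.5,-10,0],[0,0,-20],[0,0,-12],[0,0,0],[0,0,0],[0,0,0]],"rot":[[0,0,0],[0,0,0],[0,0,0],[0,0,0],[0,0,0],[0,0,0]],"grip":[0,0,0,0,0,0]}'
python3 - <<'E'
from h import *
import pickle
w,b,c=cap("side"),cap("scene"),cap("wrist");pickle.dump((w,b,c),open("v2.pkl","wb"))
n=np.array([.4904,-.3398,.09])
L=[]
for k,f in ((w,8),(b,8),(c,3)):
    h=200//f
    u,v=proj(k,n).astype(int) if k is not c else (255,160); x,y=max(u-h//2-5,0),max(v-h,0); print(x,y)
    L.append(cv2.resize(cv2.convertScaleAbs(k["frame"][y:y+400//f,x:x+264//f,::-1],alpha=1.4),(264,400),interpolation=cv2.INTER_CUBIC))
cv2.imwrite("pics/v2.png",np.hstack(L))
E
```

```text
time_s: 10.17
tcp_pos: [0.4788, -0.34, 0.2201]
ee_rot: [[-0.964, 0.055, 0.261], [0.052, 0.999, -0.016], [-0.262, -0.002, -0.965]]
wrist_force: [0.2, -0.4, -1.4]
gripper_width: 0.621
321 143
143 194
217 94
```

View pics/v2.png

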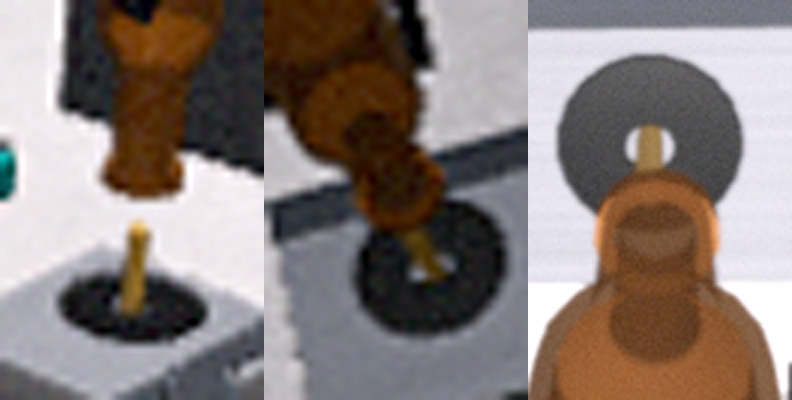

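All three views put the mouth over the nozzle to within about 2 mm, slightly toward +y. I'll shift y by -1.5 mm and lower.

```bash
python3 -m jog '{"delta_pos":[[0,-1.5,0],[0,0,-8],[0,0,-8],[0,0,-8],[0,0,-8],[0,0,-8],[0,0,-8],[0,0,0],[0,0,0]],"rot":[[0,0,0],[0,0,0],[0,0,0],[0,0,0],[0,0,0],[0,0,0],[0,0,0],[0,0,0],[0,0,0]],"grip":[0,0,0,0,0,0,0,0,0]}'
python3 -m jog '{"delta_pos":[[0,0,-4],[0,0,-4],[0,0,0],[0,0,0],[0,0,0]],"rot":[[0,0,0],[0,0,0],[0,0,0],[0,0,0],[0,0,0]],"grip":[0,0,0,0,0]}'
python3 -m jog '{"delta_pos":[[0,0,-2],[0,0,-2],[0,0,0],[0,0,0],[0,0,0]],"rot":[[0,0,0],[0,0,0],[0,0,0],[0,0,0],[0,0,0]],"grip":[0,0,0,0,0]}'
```

```text
time_s: 11.07
tcp_pos: [0.4777, -0.341, 0.1697]
ee_rot: [[-0.965, 0.055, 0.257], [0.053, 0.998, -0.014], [-0.258, 0.0, -0.966]]
wrist_force: [0.9, -1.1, -1.6]
gripper_width: 0.617
time_s: 11.48
tcp_pos: [0.4781, -0.3412, 0.1628]
ee_rot: [[-0.964, 0.055, 0.259], [0.053, 0.998, -0.015], [-0.26, -0.0, -0.966]]
wrist_force: [-0.6, 0.4, -2.1]
gripper_width: 0.619
time_s: 11.9
tcp_pos: [0.4784, -0.3413, 0.1591]
ee_rot: [[-0.964, 0.055, 0.26], [0.053, 0.998, -0.015], [-0.26, -0.001, -0.966]]
wrist_force: [0.3, 1.2, 0.3]
gripper_width: 0.619
```

Contact at TCP z≈0.160, so I'll press on in small steps.

```bash
python3 -m jog '{"delta_pos":[[0,0,-2],[0,0,-2],[0,0,-2],[0,0,0],[0,0,0],[0,0,0]],"rot":[[0,0,0],[0,0,0],[0,0,0],[0,0,0],[0,0,0],[0,0,0]],"grip":[0,0,0,0,0,0]}'
python3 -m jog '{"delta_pos":[[0,0,-1],[0,0,-1],[0,0,0],[0,0,0],[0,0,0]],"rot":[[0,0,0],[0,0,0],[0,0,0],[0,0,0],[0,0,0]],"grip":[0,0,0,0,0]}'
python3 -m jog '{"delta_pos":[[0,0,-1],[0,0,0],[0,0,0],[0,0,0]],"rot":[[0,0,0],[0,0,0],[0,0,0],[0,0,0]],"grip":[0,0,0,0]}'
python3 -m jog '{"delta_pos":[[0,0,-1],[0,0,0],[0,0,0],[0,0,0]],"rot":[[0,0,0],[0,0,0],[0,0,0],[0,0,0]],"grip":[0,0,0,0]}'
```

```text
time_s: 12.4
tcp_pos: [0.4784, -0.3413, 0.153]
ee_rot: [[-0.964, 0.055, 0.26], [0.053, 0.998, -0.015], [-0.26, -0.001, -0.966]]
wrist_force: [-0.8, 0.9, 3.2]
gripper_width: 0.617
time_s: 12.82
tcp_pos: [0.4782, -0.3412, 0.1508]
ee_rot: [[-0.964, 0.055, 0.259], [0.053, 0.998, -0.015], [-0.26, -0.001, -0.966]]
wrist_force: [-0.8, 1.1, 3.4]
gripper_width: 0.617
time_s: 13.15
tcp_pos: [0.4781, -0.3412, 0.1498]
ee_rot: [[-0.964, 0.055, 0.259], [0.053, 0.998, -0.015], [-0.26, -0.001, -0.966]]
wrist_force: [-0.1, 0.4, 4.2]
gripper_width: 0.613
time_s: 13.48
tcp_pos: [0.4786, -0.3413, 0.1496]
ee_rot: [[-0.964, 0.055, 0.261], [0.053, 0.998, -0.015], [-0.261, -0.001, -0.965]]
wrist_force: [-0.5, 1.4, 7.5]
gripper_width: 0.615
```

```bash
python3 -m jog '{"delta_pos":[[0,0,-1],[0,0,0],[0,0,0],[0,0,0],[0,0,0]],"rot":[[0,0,0],[0,0,0],[0,0,0],[0,0,0],[0,0,0]],"grip":[0,0,0,0,0]}'
for i in 1 2 3; do python3 -m jog '{"delta_pos":[[0,0,0],[0,0,0],[0,0,0],[0,0,0],[0,0,0],[0,0,0],[0,0,0],[0,0,0],[0,0,0],[0,0,0]],"rot":[[0,0,0],[0,0,0],[0,0,0],[0,0,0],[0,0,0],[0,0,0],[0,0,0],[0,0,0],[0,0,0],[0,0,0]],"grip":[0,0,0,0,0,0,0,0,0,0]}' | grep -E 'time|force|tcp'; done
```

```text
time_s: 13.9
tcp_pos: [0.4791, -0.3414, 0.1496]
ee_rot: [[-0.963, 0.055, 0.262], [0.052, 0.999, -0.016], [-0.263, -0.002, -0.965]]
wrist_force: [-0.7, 2.5, 12.2]
gripper_width: 0.616
time_s: 14.73
tcp_pos: [0.4791, -0.3414, 0.1496]
wrist_force: [-0.9, 2.4, 11.5]
time_s: 15.57
tcp_pos: [0.4791, -0.3414, 0.1496]
wrist_force: [-0.9, 2.6, 11.5]
time_s: 16.4
tcp_pos: [0.4791, -0.3414, 0.1495]
wrist_force: [-2.2, 1.8, 11.3]
```

The plate hit its hard stop: the TCP stuck at 0.1496 while force rose to 11.5 N, and I held it there for 2.5 s. Now up and over to the stand.

```bash
python3 -m jog '{"delta_pos":[[0,0,4],[0,0,8],[0,0,15],[0,0,20],[0,0,25],[0,0,30],[0,0,0]],"rot":[[0,0,0],[0,0,0],[0,0,0],[0,0,0],[0,0,0],[0,0,0],[0,0,0]],"grip":[0,0,0,0,0,0,0]}'
python3 -m jog '{"delta_pos":[[17,32,0],[17,32,0],[17,32,0],[17,32,0],[17,32,0],[17,32,0],[17,32,0],[0,0,0],[0,0,0],[0,0,0]],"rot":[[0,0,0],[0,0,0],[0,0,0],[0,0,0],[0,0,0],[0,0,0],[0,0,0],[0,0,0],[0,0,0],[0,0,0]],"grip":[0,0,0,0,0,0,0,0,0,0]}'
python3 - <<'E'
from h import *
import pickle
w,b,c=cap("side"),cap("scene"),cap("wrist");pickle.dump((w,b,c),open("x.pkl","wb"))
print(r.sense()["tcp_pos"])
n=np.array([.614,-.116,.10])
L=[]
for k,f in ((w,8),(b,8),(c,3)):
    h=200//f
    u,v=proj(k,n).astype(int) if k is not c else (255,160); x,y=max(u-h//2-5,0),max(v-h,0); print(x,y)
    L.append(cv2.resize(cv2.convertScaleAbs(k["frame"][y:y+480//f,x:x+264//f,::-1],alpha=1.4),(264,480),interpolation=cv2.INTER_CUBIC))
cv2.imwrite("pics/x.png",np.hstack(L))
E
```

```text
time_s: 16.98
tcp_pos: [0.4792, -0.3422, 0.2545]
ee_rot: [[-0.963, 0.055, 0.264], [0.051, 0.999, -0.019], [-0.265, -0.004, -0.964]]
wrist_force: [1.1, -0.6, -1.3]
gripper_width: 0.618
time_s: 17.82
tcp_pos: [0.5955, -0.1168, 0.2473]
ee_rot: [[-0.966, 0.055, 0.254], [0.053, 0.998, -0.014], [-0.254, -0.0, -0.967]]
wrist_force: [-0.6, 0.3, -2.5]
gripper_width: 0.615
[ 0.59597628 -0.11809896  0.24875275]
254 150
217 201
217 94
```

View pics/x.png

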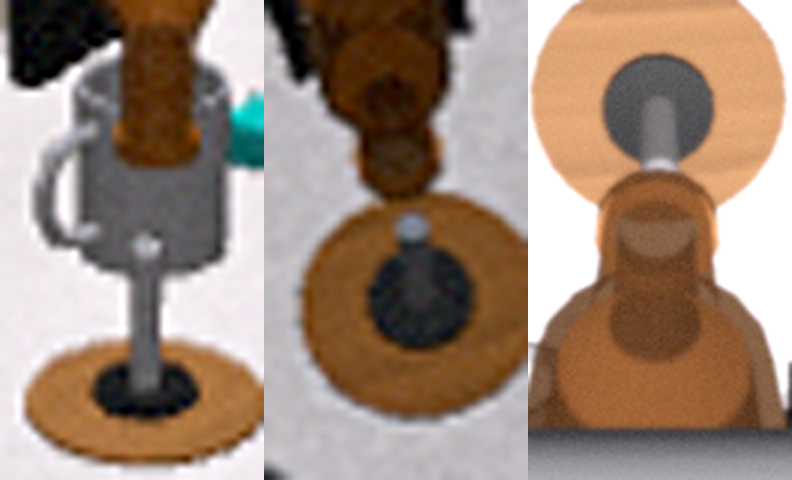

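```bash
python3 - <<'E'
from h import *
import pickle
np.set_printoptions(precision=4,suppress=True)
w,b,c=pickle.load(open("x.pkl","rb"))
S=lambda u,v:(u/8+254-.45,v/8+150-.45)
B=lambda u,v:((u-264)/8+217-.45,v/8+201-.45)
W=lambda u,v:((u-528)/3+217-.35,v/3+94-.35)
m=tri(w,S(156.5,151),b,B(400,166));n=tri(w,S(148,238),b,B(412,217));print("mouth",m,"peg tip",n,"rel",(n[0]-m[0])*1000)
s=tri(w,S(145,386),b,B(421,302));print("seat",s)
# wrist: seat on z=.012, peg tip must be on vertical above; mouth at known z
print("wrist seat",onz(c,*W(659,108),.012)," mouth", onz(c,*W(658,232),.13))
print("wrist tip left edge..", onz(c,*W(658,165),.085), onz(c,*W(658,165),.08))
for p in ([.614,-.116,.085],[.614,-.116,.012],[.607,-.118,.13]): q=proj(c,p); print(p,((q[0]+.35-217)*3+528,(q[1]+.35-94)*3))
E
```

```text
mouth (array([ 0.6078, -0.1165,  0.129 ]), np.float64(1.6320457921384137)) peg tip (array([ 0.611 , -0.1149,  0.0865]), np.float64(1.51299418337934)) rel [  3.2194   1.5766 -42.5235]
seat (array([ 0.6145, -0.1168,  0.0095]), np.float64(1.9671810861838566))
wrist seat [ 0.6113 -0.1142  0.012 ]  mouth [ 0.6102 -0.1153  0.13  ]
wrist tip left edge.. [ 0.6071 -0.1148  0.085 ] [ 0.6091 -0.1149  0.08  ]
[0.614, -0.116, 0.085] (np.float64(655.6322804552113), np.float64(183.8659984245779))
[0.614, -0.116, 0.012] (np.float64(654.9530731696264), np.float64(114.54106056347194))
[0.607, -0.118, 0.13] (np.float64(648.2259556403465), np.float64(222.76982983139084))
```

The views agree: the mouth is at z=129 mm, the tip at 86.5 mm (should be 85), and the correction is about (+3.2, +1.3) mm. I'll apply it, lower to just above the tip, and take one close check.

```bash
python3 -m jog '{"delta_pos":[[3.2,1.3,0],[0,0,-15],[0,0,-15],[0,0,-6],[0,0,0],[0,0,0],[0,0,0]],"rot":[[0,0,0],[0,0,0],[0,0,0],[0,0,0],[0,0,0],[0,0,0],[0,0,0]],"grip":[0,0,0,0,0,0,0]}'
python3 - <<'E'
from h import *
import pickle
w,b,c=cap("side"),cap("scene"),cap("wrist");pickle.dump((w,b,c),open("y.pkl","wb"))
print(r.sense()["tcp_pos"])
n=np.array([.614,-.116,.085])
L=[]
for k,f in ((w,12),(b,12)):
    u,v=proj(k,n).astype(int); x,y=u-16,v-25; print(x,y)
    L.append(cv2.resize(cv2.convertScaleAbs(k["frame"][y:y+50,x:x+33,::-1],alpha=1.4),(396,600),interpolation=cv2.INTER_CUBIC))
cv2.imwrite("pics/y.png",np.hstack(L))
E
```

```text
time_s: 18.55
tcp_pos: [0.6009, -0.1161, 0.2147]
ee_rot: [[-0.964, 0.055, 0.261], [0.053, 0.998, -0.015], [-0.261, -0.0, -0.965]]
wrist_force: [0.6, -0.3, -1.6]
gripper_width: 0.615
[ 0.60063809 -0.1158301   0.21459002]
255 154
218 203
```

View pics/y.png

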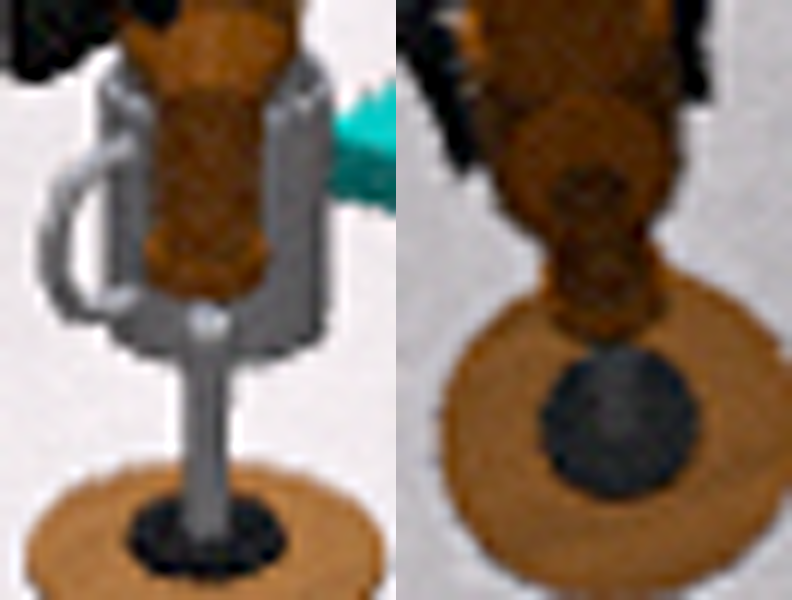

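```bash
python3 - <<'E'
from h import *
import pickle
np.set_printoptions(precision=4,suppress=True)
w,b,c=pickle.load(open("y.pkl","rb"))
S=lambda u,v:(u/12+255-.45,v/12+154-.45)
B=lambda u,v:((u-396)/12+218-.45,v/12+203-.45)
print(tri(w,S(207,273),b,B(608,297)))
print(tri(w,S(206,535),b,B(619,422)))
E
python3 -m jog '{"delta_pos":[[0,0,-6],[0,0,-6],[0,0,-6],[0,0,-4],[0,0,0],[0,0,0]],"rot":[[0,0,0],[0,0,0],[0,0,0],[0,0,0],[0,0,0],[0,0,0]],"grip":[0,0,0,0,0,0]}'
```

```text
(array([ 0.6141, -0.1157,  0.0966]), np.float64(3.2302685822570996))
(array([ 0.6126, -0.1157,  0.0094]), np.float64(0.9495099036179852))
time_s: 19.2
tcp_pos: [0.6, -0.1158, 0.191]
ee_rot: [[-0.965, 0.055, 0.258], [0.053, 0.998, -0.015], [-0.258, -0.0, -0.966]]
wrist_force: [0.2, 0.9, -1.9]
gripper_width: 0.618
```

The mouth is now about 12 mm below the peg tip with no contact force, so it is threaded. Continuing down.

```bash
python3 -m jog '{"delta_pos":[[0,0,-6],[0,0,-6],[0,0,-6],[0,0,-6],[0,0,0],[0,0,0]],"rot":[[0,0,0],[0,0,0],[0,0,0],[0,0,0],[0,0,0],[0,0,0]],"grip":[0,0,0,0,0,0]}'
python3 -m jog '{"delta_pos":[[0,0,-6],[0,0,-6],[0,0,-6],[0,0,-6],[0,0,-3],[0,0,0],[0,0,0],[0,0,0]],"rot":[[0,0,0],[0,0,0],[0,0,0],[0,0,0],[0,0,0],[0,0,0],[0,0,0],[0,0,0]],"grip":[0,0,0,0,0,0,0,0]}'
python3 -m jog '{"delta_pos":[[0,0,-2],[0,0,-1],[0,0,-1],[0,0,0],[0,0,0],[0,0,0]],"rot":[[0,0,0],[0,0,0],[0,0,0],[0,0,0],[0,0,0],[0,0,0]],"grip":[0,0,0,0,0,0]}'
```

```text
time_s: 19.7
tcp_pos: [0.5999, -0.1158, 0.1668]
ee_rot: [[-0.965, 0.055, 0.258], [0.053, 0.998, -0.015], [-0.258, -0.0, -0.966]]
wrist_force: [0.1, 0.5, -2.0]
gripper_width: 0.617
time_s: 20.37
tcp_pos: [0.6005, -0.1158, 0.1408]
ee_rot: [[-0.964, 0.055, 0.259], [0.053, 0.998, -0.015], [-0.26, -0.0, -0.966]]
wrist_force: [-0.2, -0.2, -2.3]
gripper_width: 0.621
time_s: 20.87
tcp_pos: [0.6002, -0.1158, 0.1366]
ee_rot: [[-0.964, 0.055, 0.259], [0.053, 0.998, -0.014], [-0.259, -0.0, -0.966]]
wrist_force: [-0.6, 0.1, -2.5]
gripper_width: 0.618
```

```bash
python3 -m jog '{"delta_pos":[[0,0,-1.5],[0,0,-1.5],[0,0,-1.5],[0,0,0],[0,0,0],[0,0,0]],"rot":[[0,0,0],[0,0,0],[0,0,0],[0,0,0],[0,0,0],[0,0,0]],"grip":[0,0,0,0,0,0]}'
python3 -m jog '{"delta_pos":[[0,0,-1],[0,0,0],[0,0,0],[0,0,0]],"rot":[[0,0,0],[0,0,0],[0,0,0],[0,0,0]],"grip":[0,0,0,0]}'
python3 -m jog '{"delta_pos":[[0,0,-0.7],[0,0,0],[0,0,0],[0,0,0]],"rot":[[0,0,0],[0,0,0],[0,0,0],[0,0,0]],"grip":[0,0,0,0]}'
```

```text
time_s: 21.37
tcp_pos: [0.6002, -0.1158, 0.132]
ee_rot: [[-0.964, 0.055, 0.259], [0.053, 0.998, -0.015], [-0.259, -0.0, -0.966]]
wrist_force: [0.7, -0.6, -2.0]
gripper_width: 0.615
time_s: 21.7
tcp_pos: [0.6002, -0.1158, 0.1311]
ee_rot: [[-0.964, 0.055, 0.259], [0.053, 0.998, -0.014], [-0.259, -0.0, -0.966]]
wrist_force: [-0.5, 0.7, -2.2]
gripper_width: 0.614
time_s: 22.03
tcp_pos: [0.6005, -0.1158, 0.1308]
ee_rot: [[-0.964, 0.055, 0.26], [0.053, 0.998, -0.015], [-0.26, -0.0, -0.966]]
wrist_force: [0.2, -0.5, 0.9]
gripper_width: 0.617
```

Seated: contact at z 0.1308, against a predicted 0.1306. I'll release slowly and back out along the tool axis.

```bash
python3 -m jog '{"delta_pos":[[0,0,-0.3],[0,0,0],[0,0,0],[0,0,0],[0,0,0],[0,0,0],[0,0,0],[0,0,0],[0,0,0],[0,0,0]],"rot":[[0,0,0],[0,0,0],[0,0,0],[0,0,0],[0,0,0],[0,0,0],[0,0,0],[0,0,0],[0,0,0],[0,0,0]],"grip":[0,0,63,65,67,70,75,80,90,100]}'
python3 -m jog '{"delta_pos":[[0,0,0],[0,0,0],[-1.3,0.1,5],[-2.6,0.2,10],[-5,0.3,19],[-8,0.5,29],[-8,0.5,29],[-8,0.5,29],[-8,0.5,29],[0,0,0]],"rot":[[0,0,0],[0,0,0],[0,0,0],[0,0,0],[0,0,0],[0,0,0],[0,0,0],[0,0,0],[0,0,0],[0,0,0]],"grip":[100,100,100,100,100,100,100,100,100,100]}'
python3 -m jog '{"delta_pos":[[-20,0,25],[-20,0,25],[0,0,0],[0,0,0],[0,0,0],[0,0,0],[0,0,0],[0,0,0],[0,0,0],[0,0,0]],"rot":[[0,0,0],[0,0,0],[0,0,0],[0,0,0],[0,0,0],[0,0,0],[0,0,0],[0,0,0],[0,0,0],[0,0,0]],"grip":[100,100,100,100,100,100,100,100,100,100]}'
python3 - <<'E'
from h import *
b,w=cap("scene"),cap("side")
print(r.sense()["wrist_force"])
cv2.imwrite("pics/z.png",np.hstack([cv2.resize(k["frame"][y:y+220,x:x+150,::-1],(400,587),interpolation=cv2.INTER_CUBIC) for k,x,y in ((b,150,120),(w,200,100))]))
E
```

```text
time_s: 22.87
tcp_pos: [0.6001, -0.1158, 0.1299]
ee_rot: [[-0.964, 0.055, 0.258], [0.053, 0.998, -0.015], [-0.259, -0.0, -0.966]]
wrist_force: [0.3, -0.2, 0.3]
gripper_width: 0.865
time_s: 23.7
tcp_pos: [0.561, -0.1134, 0.289]
ee_rot: [[-0.961, 0.054, 0.273], [0.052, 0.999, -0.015], [-0.273, -0.0, -0.962]]
wrist_force: [0.7, -0.1, 0.6]
gripper_width: 0.998
time_s: 24.53
tcp_pos: [0.5194, -0.1132, 0.3294]
ee_rot: [[-0.965, 0.055, 0.258], [0.053, 0.998, -0.015], [-0.258, -0.0, -0.966]]
wrist_force: [0.8, 0.0, -0.5]
gripper_width: 0.997
[-0.6080885   0.21871267 -0.32616181]
```

View pics/z.png

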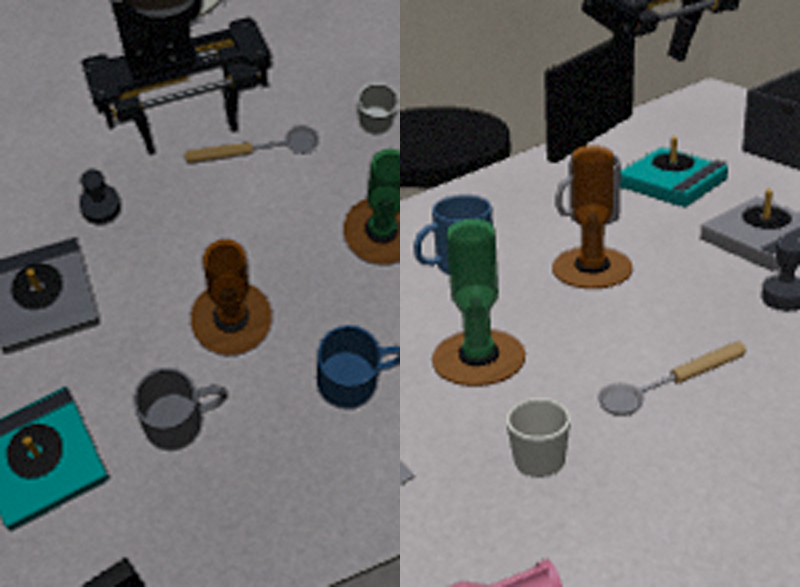

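The amber bottle stands upright neck-down on the free stand at (228,285) in the left crop and (593,215) in the right. The gripper is clear and nothing else visible has moved.

```bash
python3 -c "from station import finish_job; print(finish_job())"
```

```text
the job is handed in; nothing more can be done
None
```

The amber bottle is rinsed and standing neck-down on the free drying stand. I let go of it and handed the job in at about 24.6 s.

- **Grasp:** I took the bottle from the cradle about 35 mm from its base. The jaws closed to 54 mm, which matches the body diameter.
- **Rinse:** The mouth pushed the grey rinser's plate onto its hard stop. The tool stopped at z 0.1496 m while force rose to about 11.5 N, and I held it there for at least 2.5 s. I judged full travel from height and force only, because the plate itself can't be read.
- **Placing:** The bottle went down over the peg with no vertical contact force. It touched the seat at tool height 0.1308 m, against 0.1306 m predicted.
- **Last checks:** The final pictures show the bottle upright on its stand and the gripper clear, with nothing else in those two crops moved. The cradle, tin and most of the pink bottle were outside them. Wrist force was near zero.
- **Disagreement:** The two-camera sight lines missed each other by up to 6 mm in the first measurement of the peg and 3 mm in the last check of the mouth. Close-up looks brought the aim within the clearance.

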